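# Open a tight reagent jar in the bench clamp

## Task

Open the tight screw cap of the square white jar that stands loosely in the bench clamp. First slide the clamp's moving jaw along its track, by the black upright grip, until the jar is squeezed square against the fixed jaw and cannot turn; then unscrew the cap counter-clockwise until its coarse thread lets go, after a little less than a quarter turn, lift it straight up off the neck and finish while still holding it level just above the jar's mouth, its skirt about 15 mm clear of the rim. The jar stays braced upright in the clamp, and the things standing round it are left alone.

Things in the scene. Friction and masses are not known exactly. Their poses are not given: they have to be found in the camera images.
- clamp: bench clamp fixed to the worktop, dark steel plate with aluminium jaws. Origin on the worktop; +y is the way the moving jaw closes. In its frame (mm): plate x -48 to 48, y -170 to 110, 12 thick; fixed jaw face at y = 85 (76 wide, y 85 to 108, up to z = 66); bed under the jar z = 14. A jar that is home, square against the fixed jaw, has its axis at y = 55
- jaw (a joint): travel of the moving jaw along the clamp's +y, in m: 0 fully open (face at y = -50 mm of the clamp), 0.075 when it squeezes a jar that is home; end of track 0.080. Stays where it is left; sliding takes a steady push of 14 N, which is also what the jaw resists with. Starts open
- jaw_grip (a point): grip point of the black upright tab on the moving jaw's carriage, 20 mm below its top: tab 14 mm thick across the track (clamp x), 32 mm long along it, sides free from 38 to 86 mm above the worktop. The point is 66 mm above the worktop, 45 mm behind the jaw face. Axes as the clamp's
- jar_center (a point): centre of the jar's square body, 33 mm above its underside: white plastic, 60 x 60 mm plan with faces across its x and y axes, shoulder 66 mm above the underside; loose, about 0.3 kg. Above it a round neck 41 mm across. The jar starts 1.5 to 2.5 cm off home, not touching a jaw, and turned a little
- jar_mouth (a point): centre of the rim of the jar's neck, 97 mm above the jar's underside; a black rubber seal lies on the rim; z axis up along the neck
- cap_center (a point): centre, half-way up, of the round ribbed white cap: 58 mm across, 28 mm high, 50 g, loose body, z up. Closed, the point is 88 mm above the jar's underside and the skirt ends 8 mm above the shoulder. Coarse three-start thread: counter-clockwise from above, up to 0.5 N m to turn; lets go after about 55 degrees, free to lift from there to about 105 (next lugs meet)
- cap_skirt (a point): centre of the lower edge of the cap's skirt, 14 mm below cap_center, z up; closed, it lies 23 mm below the rim. Unscrewing lifts the cap 3 mm at most, and it may as well be held at constant height while it is turned
- scoop: small white measuring cup 45 mm across, 30 mm high, in front of the clamp; leave it alone. Origin under it
- dropper: dropper bottle 27 mm across, 76 mm high, behind the clamp; leave it alone. Origin under it
- small_jar: small round white reagent jar 50 mm across, 98 mm high, right of the clamp; leave it alone. Origin under it
- dropper_b: dropper bottle 27 mm across, 85 mm high, right of the clamp; leave it alone. Origin under it
Things that resemble listed ones, but are neither listed nor needed, are in the scene too. What is shaped like the part that bears cap_center but blue or pink is not meant.

How it is judged:
By the outcome, as a careful person would: the job done as asked, in the order asked, and still so for the second after the job is handed in, while the arm keeps its last pose, push and grip.
It also fails if it takes over 58 s, if anything falls off the work surface, if the arm or the gripper's body presses on something with over 40 N, if the wrist force passes 120 N, or if a joint passes its speed limit or range.

## Robot

A 6-joint arm with a two-finger parallel gripper is mounted at the origin on a cart in front of the work surface, level with it; the furniture and walls round the work are solid. World frame = base frame: x ahead of the robot, y to its left, z up, the work surface at z = 0. Lengths are in m, angles in rad, forces in N, time in s.
With the tool pointing down it reaches from about 0.275 to 0.775 m from the base axis. Payload 14.6 kg.
Tool frame: the origin (TCP) lies at the very end of the fingers, on their centre line; the grasp point (between the pads) lies 19 mm behind it; z points along the fingers, y is the direction in which the jaws open and shut (so a half turn about z gives the same grasp; the last joint's range is limited). The gripper opens to 85 mm and grips with 20 to 120 N. Pads are 22 mm wide; open, the fingers measure 114 mm over their backs; the gripper's body (76 mm by 85 mm) begins 54 mm behind the grasp point. The pads swing forward as they close: fully open they stand 13 mm farther back than shut.
Start: joints at [1, 0.263, -0.048, 1.259, 0, 1.415], TCP at [0.212, 0.48, 0.231] pointing down, gripper open.
Joint ranges: [-2.65, 2.65], [-0.89, 1.7], [-1.18, 1.37], [-2.13, 2.11], [-1.35, 1.29], [-3.14, 3.14]. Speed limits (rad/s): [1.89, 1.89, 2.57, 2.79, 3.14, 3.14].

## Interface

Orientations are given as a unit quaternion [x, y, z, w].
In Python, from cell import sensors, cams, ticket, trace gives the robot as it stands.
- The arm moves only by the tool move_arm, never from a script. Its argument "increments" is a list of rows, each an object with "travel": the shift along the tool's x, y, z in m, a list of three; "rotation": the turn, a rotation vector about the tool's x, y, z in degrees, a list of three; "jaw": the opening, from 0 (shut) to 1 (fully open). In form: [{"travel": [tx, ty, tz], "rotation": [ax, ay, az], "jaw": jaw}, ...]. A call has 1 to 12 rows; each row is the pose to reach, as a shift and turn from the pose measured when the call began, along the tool's axes at that moment; what a row does not reach only later rows make up. A row lasts 1/8 s, in which the tool goes at most 62.5 mm and 10.7 degrees, less where a joint would pass 70% of its speed; a pose out of reach is approached as far as the arm can. A call with a gripper value outside its range is refused whole. The fingers move at their own pace and stop on an object; "newtons" is the grip in N (left out, the last holds). Time passes only in rows, so rows that repeat a pose let the fingers close. It gives the time, the measured TCP pose, the force and the opening at its end, in the units of the state.
- sensors.state(): the state, without advancing time (a new reading comes with each control period).
- cams.get_image(name): name is "scene" or "top"; returns the picture (420x560x3 uint8, blue, green, red); there is no depth.
- cams.camera_params(name): a dict with "fovy" (degrees; the focal length in pixels is half the picture's height over the tangent of half this angle, whatever the lens; pixels are square), "cx", "cy" (the principal point, pixels), "T" (4x4, takes a point from camera to world coordinates). Camera axes: x right, y down, z forward; pixel columns grow to the right and rows downward; lengths in m; the calibration is good to about 2 mm. A picture is of the moment at which its call begins. camera_params takes no time and is no camera call.
- ticket.finish_job(): hands the job in, once; it reports no verdict.
Trained networks look in the newest picture that a camera, given by its name, has taken for a name from the list of things; names that differ only in an ending like _2 or _b are one class to them, and where a whole thing is asked for, a point or a joint stands for the part that bears it (a point fixed in the world has none). Each returns a list of dicts, best first, with "conf" (0 to 1); they miss things now and then, are a little off and sometimes report something else, mostly with a low value. They report only what shows in the picture. A call takes as long as a camera call. They do not tell look-alikes from the thing itself.
- trace(camera, query): "pixels" (420x560 bool, what is visible of it) and "bbox" ([centre column, centre row, width, height] in pixels, round what is visible of it).
The state is a dict: "t": time; "qpos": joint angles; "joint_velocities": joint speeds; "joint_efforts": joint torques, N m; "position": TCP position; "orientation": TCP orientation; "wrist_force": force on the tool from outside, world axes, zero at the start; "wrist_torque": the same for the moment, N m; "gripper_width": finger opening in m.
Only numpy, scipy, OpenCV 4.12 (cv2) and the standard library are available. Lean on these libraries where they do the work, as an engineer would, in place of code of your own. Each camera call takes 0.05 s, during which the arm holds its last target.

## Working session

There is one attempt and no reset: what is moved stays moved. The work goes in short steps, Python scripts to look and compute and a tool call to move; the robot and the scene stay as the last step left them, time stands still between calls to the robot, and variables do not carry over. Pictures are saved under pics/ and viewed, and the job is handed in when it is done.

Besides the shell and the picture viewer there is one more tool, called after "Emit:" as a command line: name --argument value ..., lists and objects as JSON in quotes. move_arm: Moves the arm, as the interface text tells. Its arguments: {"type":"object","properties":{"increments":{"type":"array"},"newtons":{"type":"number"}},"required":["increments"]}

```bash
ls; mkdir -p pics
python3 - <<'E'
from cell import sensors,cams,ticket,trace
import cv2
s=sensors.state();print(s)
for n in("scene","top"):
    im=cams.get_image(n);cv2.imwrite(f"pics/{n}0.png",im)
    p=cams.camera_params(n);print(n,p)
E
```

```text
pics
{'t': 0.0, 'qpos': array([ 9.99660397e-01,  2.63540565e-01, -4.89075924e-02,  1.25940203e+00,
        2.24404756e-05,  1.41549307e+00]), 'joint_velocities': array([-4.59887660e-04, -3.63384313e-04,  1.18007774e-03,  4.56298372e-04,
        1.71270104e-03, -9.59158937e-05]), 'joint_efforts': array([-1.13459220e-03, -6.37625813e+01,  3.84566116e+01,  1.37527578e-02,
       -6.84424822e-05,  5.24194149e-05]), 'position': array([0.21193311, 0.4800385 , 0.23082672]), 'orientation': array([ 2.06421537e-01,  9.78463015e-01, -4.88564236e-04, -1.97698356e-04]), 'wrist_force': array([ 0.32411433, -0.64980652,  0.35077996]), 'wrist_torque': array([-0.01889611,  0.01515496, -0.01382081]), 'gripper_width': 0.08511350821749021}
scene {'fovy': 51.42874383837945, 'cx': 277.5224030790032, 'cy': 213.16519639842014, 'T': array([[ 8.96953535e-01, -2.19871347e-01,  3.83576520e-01,
         1.71067588e-01],
       [-4.42124007e-01, -4.47722667e-01,  7.77219902e-01,
        -7.68627051e-01],
       [ 8.47515888e-04, -8.66718527e-01, -4.98796829e-01,
         5.54224260e-01],
       [ 0.00000000e+00,  0.00000000e+00,  0.00000000e+00,
         1.00000000e+00]])}
top {'fovy': 44.359939723337575, 'cx': 259.70818084461956, 'cy': 202.8902621513311, 'T': array([[ 0.01206253, -0.98482576,  0.1731263 ,  0.33224327],
       [-0.99990292, -0.01308784, -0.00478193, -0.02999395],
       [ 0.00697521, -0.17305181, -0.98488802,  1.29461461],
       [ 0.        ,  0.        ,  0.        ,  1.        ]])}
```

View pics/scene0.png

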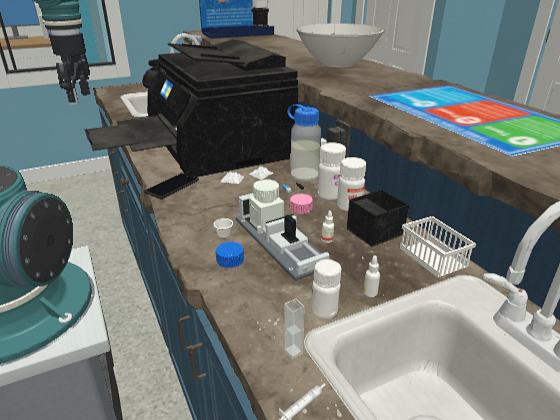

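View pics/top0.png

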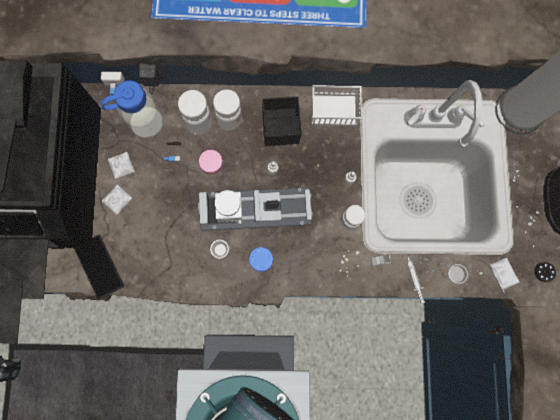

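```bash
cat > h.py <<'E'
import numpy as np,cv2
from cell import sensors,cams,ticket,trace
def K(n):
    p=cams.camera_params(n);f=210/np.tan(np.radians(p['fovy']/2));return f,p['cx'],p['cy'],np.array(p['T'])
def proj(n,P):
    f,cx,cy,T=K(n);P=np.atleast_2d(P);c=(P-T[:3,3])@T[:3,:3]
    return np.c_[cx+f*c[:,0]/c[:,2],cy+f*c[:,1]/c[:,2]]
def back(n,uv,z):
    f,cx,cy,T=K(n);d=T[:3,:3]@np.array([(uv[0]-cx)/f,(uv[1]-cy)/f,1]);o=T[:3,3]
    return o+d*(z-o[2])/d[2]
def crop(n,c,r,s,name,im=None,draw=None):
    im=cams.get_image(n) if im is None else im
    k=im[r[0]:r[1],c[0]:c[1]];k=cv2.resize(k,None,fx=s,fy=s,interpolation=cv2.INTER_CUBIC)
    for pl,col in (draw or []):
        q=((np.array(pl)-[c[0],r[0]]+.5)*s-.5).astype(int);cv2.polylines(k,[q],False,col,1)
    cv2.imwrite(name,k)
E
python3 - <<'E'
from h import *
for n in("scene","top"):
    im=cams.get_image(n)
    np.save(f"{n}.npy",im)
    for q in("clamp","jaw","jaw_grip","jar_center","cap_center","scoop","dropper","small_jar"):
        for d in trace(n,q)[:4]:
            m=d["pixels"];ys,xs=np.nonzero(m);print(n,q,round(d["conf"],2),np.round(d["bbox"],1),m.sum(),xs.mean().round(1),ys.mean().round(1))
            np.save(f"m_{n}_{q}.npy",m) if d is not None and d["conf"]>.5 else 0
crop("scene",(205,345),(165,285),5,"pics/s1.png",np.load("scene.npy"))
crop("top",(180,330),(170,260),5,"pics/t1.png",np.load("top.npy"))
E
```

```text
scene clamp 0.56 [280.3 240.3  89.2  86. ] 3093 282.6 242.2
scene jaw 0.72 [285.6 236.5  35.4  40.3] 1106 284.3 233.6
scene jaw 0.23 [266.4 213.1  39.9  28.9] 732 264.3 211.2
scene jaw_grip 0.67 [287.2 234.9  44.3  34.9] 1133 284.9 233.7
scene jar_center 0.93 [267.  212.2  37.8  28.8] 770 264.5 211.3
scene cap_center 0.91 [231.3 255.1  30.6  22.1] 592 229.5 254.4
scene cap_center 0.65 [300.3 205.1  23.8  23.9] 407 300.9 203.6
scene cap_center 0.56 [267.4 188.8  28.8  28.6] 491 265.8 190.6
scene scoop 0.66 [222.2 229.3  23.3  24.6] 307 223.2 227.0
scene dropper 0.83 [370.9 277.7  16.9  44. ] 443 371.7 279.5
scene dropper 0.56 [327.4 228.6  11.4  32.4] 272 327.4 229.2
scene small_jar 0.57 [328.4 289.6  30.6  60.5] 1492 325.7 288.9
top clamp 0.88 [254.3 208.6 115.7  41.8] 3370 260.2 208.5
top jaw 0.75 [267.7 205.2  20.   31.5] 794 266.3 206.0
top jaw_grip 0.97 [269.1 208.1  27.5  34.1] 798 266.2 206.5
top jar_center 0.79 [231.7 211.4  21.   28. ] 155 229.3 216.1
top jar_center 0.68 [227.8 203.1  26.8  23.3] 531 227.2 202.6
top cap_center 0.96 [210.1 161.3  24.6  25.4] 461 210.3 161.8
top cap_center 0.68 [261.4 258.   24.3  19.6] 431 260.2 258.5
top cap_center 0.6 [227.6 204.7  27.6  25.4] 497 227.2 202.9
top scoop 0.5 [219.6 249.5  21.9  17.2] 256 219.1 248.3
top dropper 0.69 [270.2 166.4   8.5  14.7] 112 271.6 168.6
top dropper 0.44 [348.  179.6  14.6  14. ] 167 348.8 178.9
top small_jar 0.79 [354.1 218.6  19.5  26.8] 464 351.9 217.2
top small_jar 0.73 [253.6 208.5 112.3  42. ] 3455 260.3 208.8
```

View pics/s1.png

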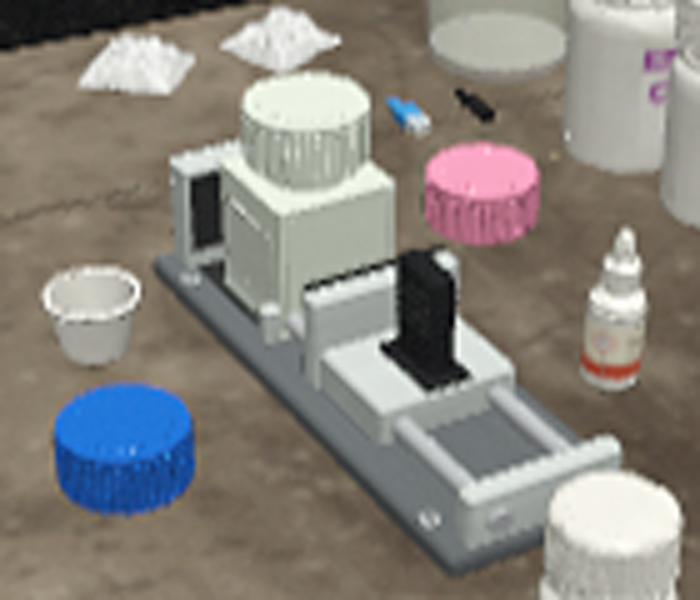

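View pics/t1.png

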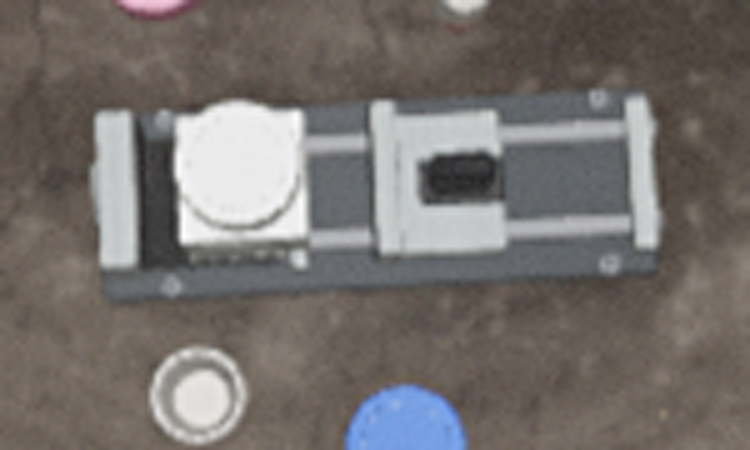

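```bash
cat > fit.py <<'E'
from h import *
from scipy.optimize import least_squares
t=lambda x,y:(x/5+180,y/5+170); s=lambda x,y:(x/5+205,y/5+165)
C=[("top",(-48,110,12),t(106,299)),("top",(-48,-170,12),t(657,272)),
("top",(-38,85,66),t(138,268)),("top",(38,85,66),t(130,110)),("top",(-38,108,66),t(103,268)),("top",(38,108,66),t(95,112)),
("scene",(-48,110,12),s(154,260)),("scene",(-48,-170,0),s(455,573)),
("top",(-38,-50,66),t(402,252)),("top",(38,-50,66),t(372,100)),]
C=[c for c in C]
def W(p,P):
    x,y,a=p;P=np.atleast_2d(P)/1000.;c,s=np.cos(a),np.sin(a)
    return np.c_[x+c*P[:,0]-s*P[:,1],y+s*P[:,0]+c*P[:,1],P[:,2]]
if __name__=="__main__":
    C=C[:8]
    f=lambda p:np.concatenate([(proj(n,W(p,P))[0]-uv) for n,P,uv in C])
    p0=np.array([*back("top",(258,207),0.02)[:2],0.]);print(p0)
    r=least_squares(f,p0,loss="soft_l1");print(r.x,np.degrees(r.x[2]));print(f(r.x).reshape(-1,2).round(1))
    np.save("clamp.npy",r.x)
    p=r.x
    def box(x0,x1,y0,y1,z):return [(x0,y0,z),(x1,y0,z),(x1,y1,z),(x0,y1,z),(x0,y0,z)]
    L=[box(-48,48,-170,110,12),box(-48,48,-170,110,0),box(-38,38,85,108,66),box(-7,7,-111,-79,86),box(-7,7,-111,-79,38),[(-38,-50,66),(38,-50,66)]]
    for n,c,rr in(("scene",(205,345),(165,285)),("top",(180,330),(170,260))):
        crop(n,c,rr,5,f"pics/fit_{n}.png",np.load(n+".npy"),[(proj(n,W(p,l)),(0,0,255)) for l in L])
E
python3 fit.py
```

```text
[ 0.54577356 -0.03202353  0.        ]
[0.54241533 0.00425967 0.07625943] 4.369343438189297
[[-0.4  0.5]
 [ 0.9 -1.1]
 [ 1.1 -0.8]
 [ 1.2 -0.2]
 [-1.5 -0.2]
 [-1.3 -0. ]
 [-1.5 -0.9]
 [-0.4  2.5]]
```

View pics/fit_scene.png

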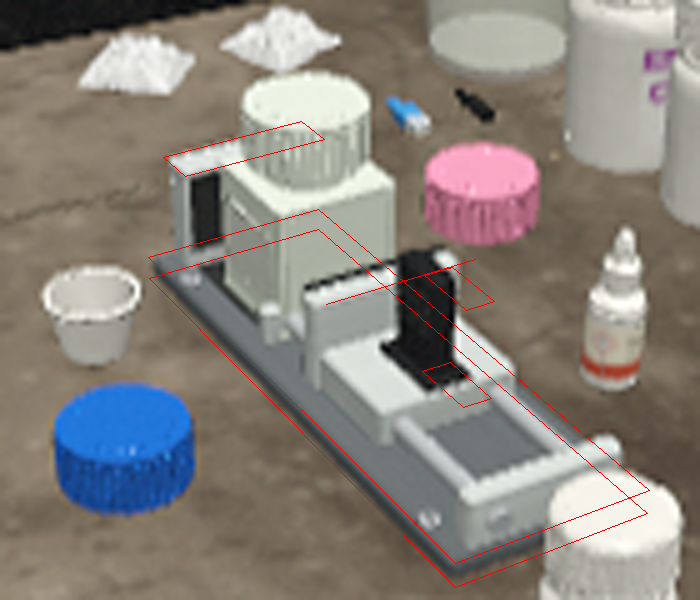

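View pics/fit_top.png

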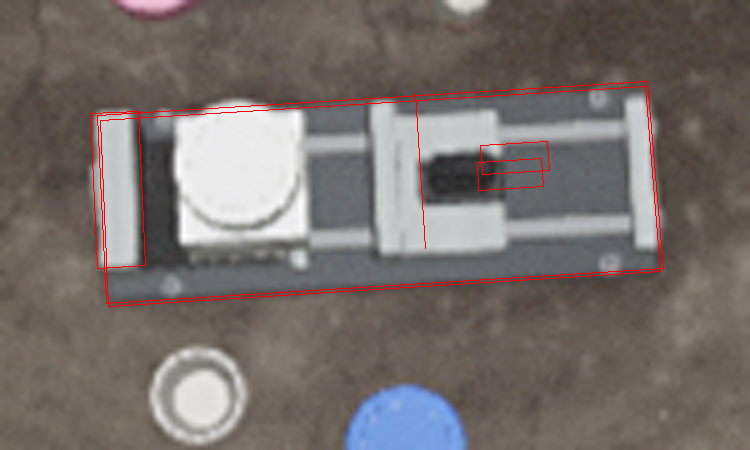

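Run:
```python
from h import *
a=np.load("scene.npy");b=np.load("top.npy")
def c(im,x,y,w,h,s):return cv2.resize(np.clip(im[y:y+h,x:x+w].astype(float)*1.0,0,255).astype(np.uint8),None,fx=s,fy=s,interpolation=cv2.INTER_LANCZOS4)
g=lambda i:(255*(i/255.)**.5).astype(np.uint8)
A=g(c(a,265,210,40,35,10));B=g(c(b,250,185,40,35,10))
cv2.imwrite("pics/z.png",np.hstack([A,B]))
```

```text
(no output)
```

View pics/z.png

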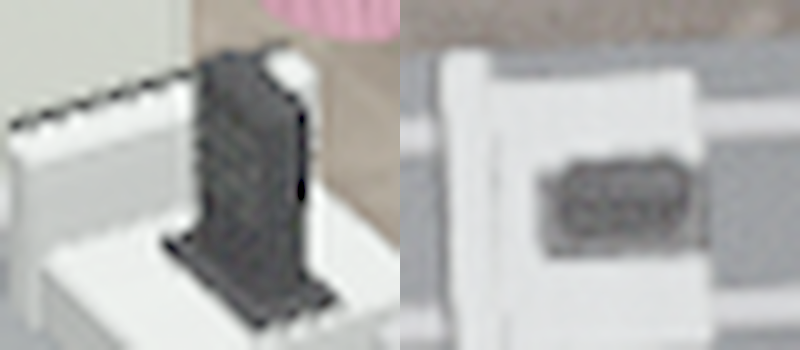

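```bash
cat > fit2.py <<'E'
from fit import *
C=C[:8]
C=[c+(0,) for c in C]+[("scene",(-7,-79,86),(285,216.4),1),("scene",(7,-79,86),(290.8,214.5),1),("scene",(7,-111,86),(295.4,220),1),
("scene",(-38,-50,66),(266.2,222.7),1),("top",(0,-95,86),(272.2,203.9),1),("top",(38,-50,66),(254.4,190),1),("top",(-38,-50,66),(256,220.4),1),
("scene",(-38,108,66),s(172,160),0)]
def f(v,prior=True):
    p=v[:3];o={"top":v[4:6],"scene":v[6:8]};r=[]
    for n,P,uv,j in C:
        P=np.array(P,float);P[1]+=j*v[3]
        r.append(proj(n,W(p,P))[0]+o[n]-uv)
    return np.concatenate(r+[v[4:]/0.7]) if prior else np.array(r)
r=least_squares(f,[.542,.004,.076,22,0,0,0,0],loss="soft_l1");v=r.x
print(v.round(4),np.degrees(v[2]));print(f(v,False).round(1))
np.save("fit2.npy",v)
p=v[:3];q=W(p,[[0,-95+v[3],66],[0,55,14]]);print("grip",q)
def box(x0,x1,y0,y1,z):return [(x0,y0,z),(x1,y0,z),(x1,y1,z),(x0,y1,z),(x0,y0,z)]
S=v[3]
L=[box(-48,48,-170,110,12),box(-48,48,-170,110,0),box(-38,38,85,108,66),box(-7,7,-111+S,-79+S,86),box(-7,7,-111+S,-79+S,38),[(-38,-50+S,66),(38,-50+S,66)]]
for n,c,rr,o in(("scene",(205,345),(165,285),v[6:8]),("top",(180,330),(170,260),v[4:6])):
    crop(n,c,rr,5,f"pics/fit2_{n}.png",np.load(n+".npy"),[(proj(n,W(p,l))+o,(0,0,255)) for l in L])
E
python3 fit2.py
```

```text
[ 5.42500e-01  3.30000e-03  6.60000e-02  2.18055e+01 -2.52800e-01
  6.03800e-01  7.25800e-01  4.08100e-01] 3.7805569058090756
[[-0.4  0.6]
 [ 0.9  0.1]
 [ 1.1 -0.6]
 [ 1.5  0. ]
 [-1.5 -0.1]
 [-1.   0.1]
 [-0.2 -0.5]
 [-0.2  3.4]
 [-0.1 -0.5]
 [-0.3 -0.2]
 [ 3.   0.9]
 [-0.5 -1.1]
 [ 1.5 -1.3]
 [-0.4 -0.4]
 [-0.3  0.1]
 [-0.8 -0.6]]
grip [[ 0.54736553 -0.0697758   0.066     ]
 [ 0.53891299  0.0581397   0.014     ]]
```

View pics/fit2_scene.png

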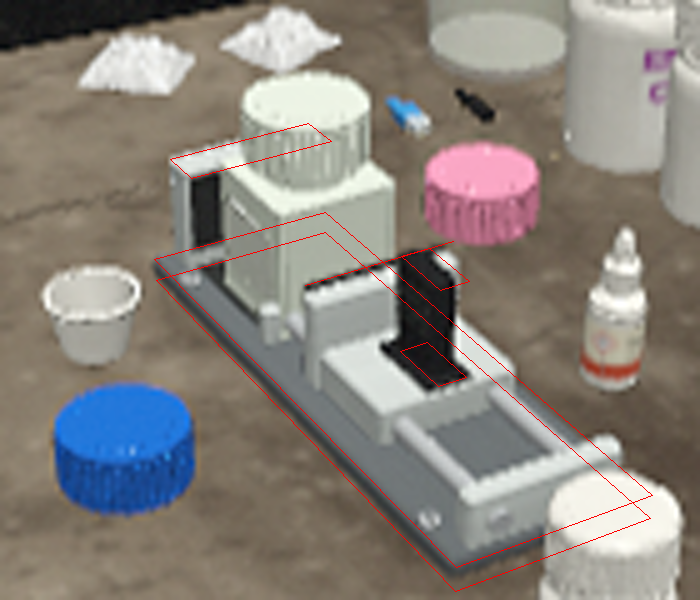

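View pics/fit2_top.png

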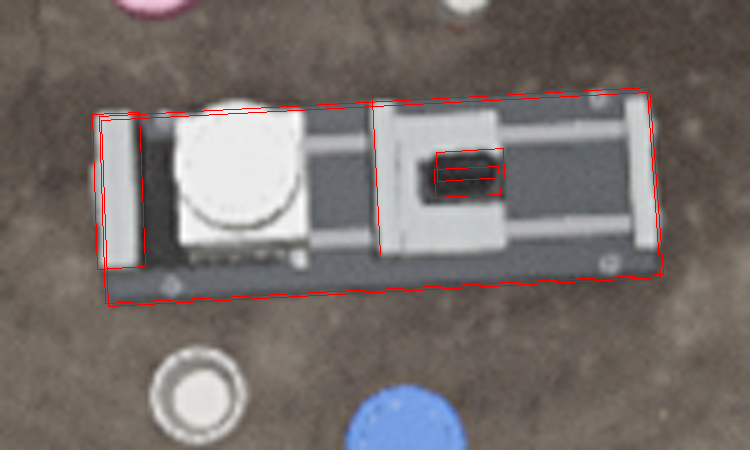

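Run:
```python
from h import *
print("tab",back("scene",(290.2,218.2),.086),back("top",(272.2,203.9),.086))
# cap: ellipse fits of masks (top face)
for n in("scene","top"):
    for d in trace(n,"cap_center"):
        m=d["pixels"];ys,xs=np.nonzero(m);print(n,d["conf"].__round__(2),d["bbox"].__class__,np.round(d["bbox"],1),xs.mean(),ys.mean(),xs.min(),xs.max(),ys.min(),ys.max(), back(n,(xs.mean(),ys.mean()),.105))
for n,uv in (("scene",(205+307/5,165+102/5)),("top",(180+239/5,170+163/5))): print(n,uv,back(n,uv,.116))
s=sensors.state();print(s['position'])
from scipy.spatial.transform import Rotation as R
print(R.from_quat(s['orientation']).as_matrix().round(3))
```

```text
tab [ 0.54573094 -0.06994606  0.086     ] [ 0.54265044 -0.06564449  0.086     ]
scene 0.91 <class 'list'> [231.3 255.1  30.6  22.1] 229.4847972972973 254.38175675675674 216 243 242 266 [ 0.37524517 -0.16255232  0.105     ]
scene 0.65 <class 'list'> [300.3 205.1  23.8  23.9] 300.8525798525799 203.6019656019656 290 312 194 213 [ 0.57969283 -0.05380627  0.105     ]
scene 0.56 <class 'list'> [267.4 188.8  28.8  28.6] 265.75763747454175 190.64562118126273 253 278 180 201 [0.53785115 0.03499127 0.105     ]
top 0.96 <class 'list'> [210.1 161.3  24.6  25.4] 210.25596529284164 161.78308026030368 199 221 150 174 [0.63898032 0.08294787 0.105     ]
top 0.68 <class 'list'> [261.4 258.   24.3  19.6] 260.16937354988397 258.48723897911833 249 271 247 270 [ 0.41147673 -0.03839815  0.105     ]
top 0.6 <class 'list'> [227.6 204.7  27.6  25.4] 227.16901408450704 202.88531187122737 215 239 190 215 [0.54035527 0.04049258 0.105     ]
scene (266.4, 185.4) [0.54119762 0.03841621 0.116     ]
top (227.8, 202.6) [0.53912301 0.0383916  0.116     ]
[0.2120276  0.48028518 0.23127798]
[[-0.915  0.404 -0.   ]
 [ 0.404  0.915  0.   ]
 [ 0.     0.    -1.   ]]
```

Emit:
move_arm --increments '[{"travel": [-0.26,-0.18,0],"rotation": [0,0,30],"jaw": 1},{"travel": [-0.26,-0.18,0],"rotation": [0,0,30],"jaw": 1},{"travel": [-0.26,-0.18,0],"rotation": [0,0,30],"jaw": 1},{"travel": [-0.525,-0.367,0.05],"rotation": [0,0,62.4],"jaw": 0.7},{"travel": [-0.525,-0.367,0.05],"rotation": [0,0,62.4],"jaw": 0.7},{"travel": [-0.525,-0.367,0.05],"rotation": [0,0,62.4],"jaw": 0.7},{"travel": [-0.525,-0.367,0.05],"rotation": [0,0,62.4],"jaw": 0.7},{"travel": [-0.525,-0.367,0.05],"rotation": [0,0,62.4],"jaw": 0.7},{"travel": [-0.525,-0.367,0.05],"rotation": [0,0,62.4],"jaw": 0.7},{"travel": [-0.525,-0.367,0.05],"rotation": [0,0,62.4],"jaw": 0.7},{"travel": [-0.525,-0.367,0.05],"rotation": [0,0,62.4],"jaw": 0.7},{"travel": [-0.525,-0.367,0.05],"rotation": [0,0,62.4],"jaw": 0.7}]'

```text
t: 2.6
position: [0.5442, -0.0681, 0.1808]
orientation: [0.684, 0.73, -0.0, -0.0]
wrist_force: [0.0, 1.2, 0.2]
gripper_width: 0.0598
```

Run:
```python
from h import *
from scipy.spatial.transform import Rotation as R
s=sensors.state();print(s['t'],s['position'],s['qpos'].round(3),s['gripper_width'],s['wrist_force']);print(R.from_quat(s['orientation']).as_matrix().round(3))
crop("scene",(205,345),(130,250),5,"pics/s2.png")
crop("top",(180,330),(150,260),5,"pics/t2.png")
print(proj("top",s['position']),proj("scene",s['position']))
```

```text
2.6 [ 0.54416176 -0.06809949  0.18084144] [-0.273  0.323 -0.099  1.149  0.     1.233] 0.059828942138724896 [0.01944262 1.24072055 0.18935667]
[[-0.064  0.998 -0.001]
 [ 0.998  0.064  0.   ]
 [ 0.    -0.001 -1.   ]]
[[274.65016815 195.86497441]] [[289.80455241 177.20600307]]
```

View pics/s2.png

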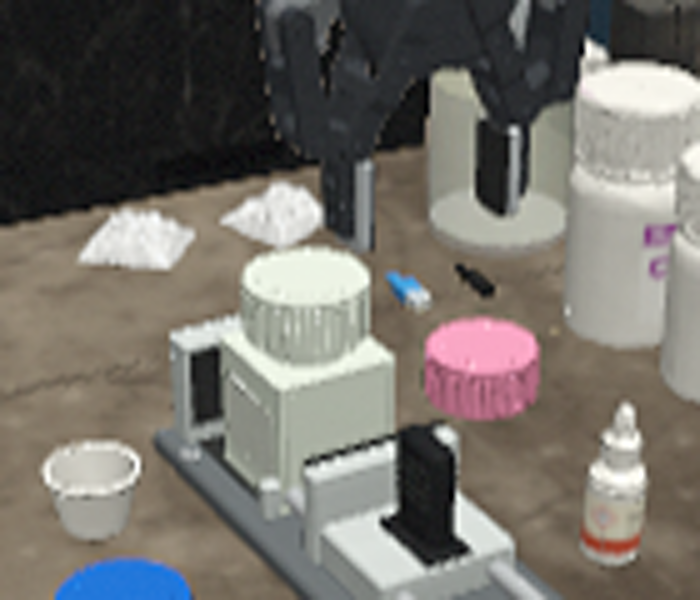

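View pics/t2.png

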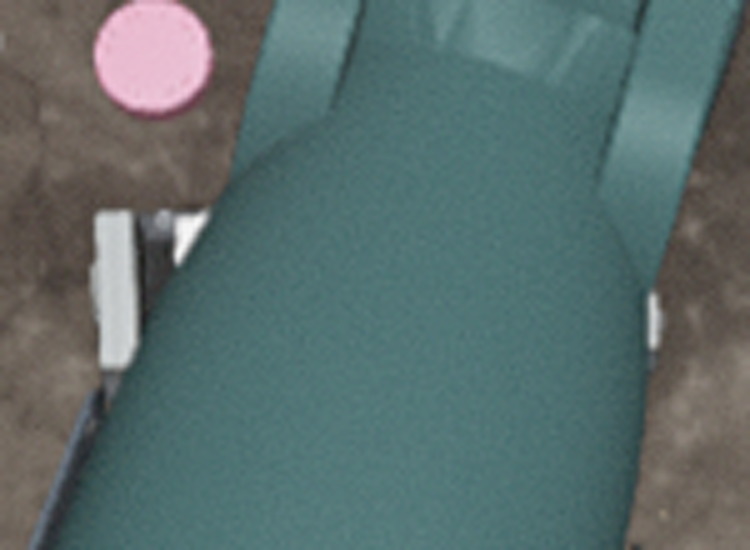

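Emit:
move_arm --increments '[{"travel": [0,0,0.05],"rotation": [0,0,0],"jaw": 0.7},{"travel": [0,0,0.1],"rotation": [0,0,0],"jaw": 0.6},{"travel": [0,0,0.131],"rotation": [0,0,0],"jaw": 0.5},{"travel": [0,0,0.131],"rotation": [0,0,0],"jaw": 0.4},{"travel": [0,0,0.131],"rotation": [0,0,0],"jaw": 0.35}]' --newtons 60

```text
t: 3.32
position: [0.544, -0.0659, 0.0521]
orientation: [0.683, 0.731, 0.0, 0.001]
wrist_force: [-0.7, 0.3, 0.1]
gripper_width: 0.0297
```

Run:
```python
from h import *
s=sensors.state();print(s['t'],s['position'],s['gripper_width'],s['wrist_force'])
crop("scene",(205,345),(130,250),5,"pics/s3.png")
```

```text
3.325 [ 0.54402333 -0.06592509  0.05205795] 0.029715568903759017 [-0.66881088  0.26761234  0.09619766]
```

View pics/s3.png

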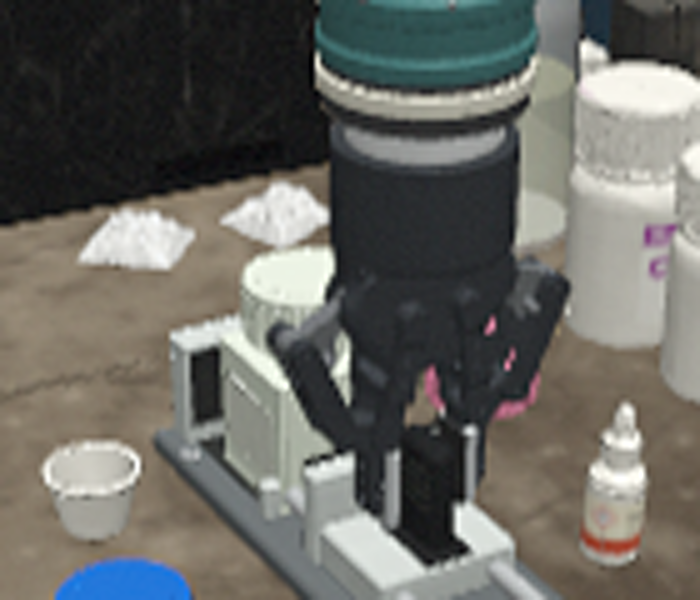

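Emit:
move_arm --increments '[{"travel": [0,0,0.003],"rotation": [0,0,0],"jaw": 0.2},{"travel": [0,0,0.003],"rotation": [0,0,0],"jaw": 0},{"travel": [0,0,0.003],"rotation": [0,0,0],"jaw": 0},{"travel": [0,0,0.003],"rotation": [0,0,0],"jaw": 0},{"travel": [0,0,0.003],"rotation": [0,0,0],"jaw": 0}]' --newtons 60

```text
t: 4.0
position: [0.5483, -0.0662, 0.0515]
orientation: [0.683, 0.731, 0.003, 0.004]
wrist_force: [16.6, 4.3, 4.3]
gripper_width: 0.0131
```

Emit:
move_arm --increments '[{"travel": [0.002,0.0,0],"rotation": [0,0,0],"jaw": 0},{"travel": [0.006,0.0,0],"rotation": [0,0,0],"jaw": 0},{"travel": [0.012,0,0],"rotation": [0,0,0],"jaw": 0},{"travel": [0.018,0,0],"rotation": [0,0,0],"jaw": 0},{"travel": [0.024,0,0],"rotation": [0,0,0],"jaw": 0},{"travel": [0.024,0,0],"rotation": [0,0,0],"jaw": 0}]'

```text
t: 4.75
position: [0.5469, -0.0432, 0.0517]
orientation: [0.683, 0.731, 0.003, 0.005]
wrist_force: [4.0, -9.3, -13.8]
gripper_width: 0.0133
```

Run:
```python
from h import *
s=sensors.state();print(s['t'],s['position'],s['gripper_width'],s['wrist_force'],s['wrist_torque'])
crop("scene",(205,345),(130,250),5,"pics/s4.png")
```

```text
4.75 [ 0.54692841 -0.04323633  0.05165767] 0.013289146018958422 [  3.98088779  -9.25502355 -13.76785361] [-1.57892653  0.18361384 -0.00691068]
```

View pics/s4.png

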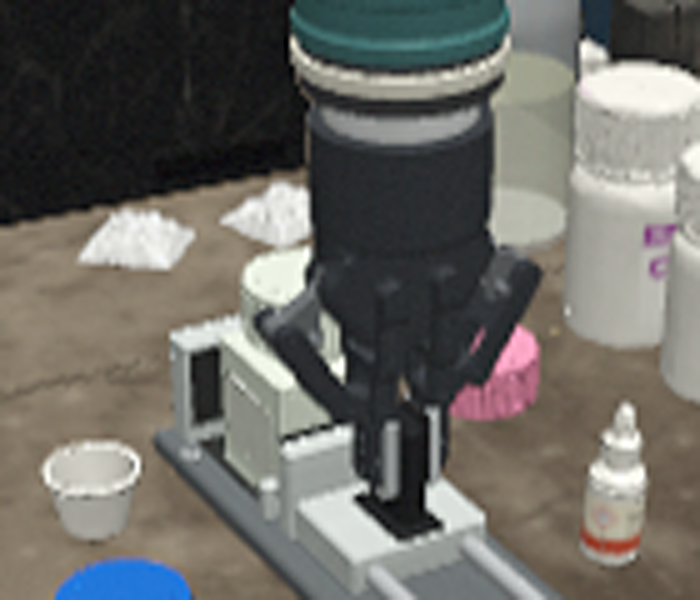

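Emit:
move_arm --increments '[{"travel": [0.005,0,0],"rotation": [0,0,0],"jaw": 0},{"travel": [0.009,0,0],"rotation": [0,0,0],"jaw": 0},{"travel": [0.013,0,0],"rotation": [0,0,0],"jaw": 0},{"travel": [0.017,0,0],"rotation": [0,0,0],"jaw": 0},{"travel": [0.02,0,0],"rotation": [0,0,0],"jaw": 0},{"travel": [0.02,0,0],"rotation": [0,0,0],"jaw": 0}]'

```text
t: 5.55
position: [0.5457, -0.0248, 0.0517]
orientation: [0.683, 0.73, 0.001, 0.006]
wrist_force: [4.2, -14.3, -14.5]
gripper_width: 0.0132
```

Run:
```python
from h import *
s=sensors.state();print(s['t'],s['position'],s['gripper_width'],s['wrist_force'],s['wrist_torque'])
crop("scene",(205,345),(130,250),5,"pics/s5.png")
```

```text
5.55 [ 0.54570802 -0.0248176   0.05168832] 0.013184126583823936 [  4.20092005 -14.25732612 -14.51427403] [-2.23868898  0.26971895  0.09774063]
```

View pics/s5.png

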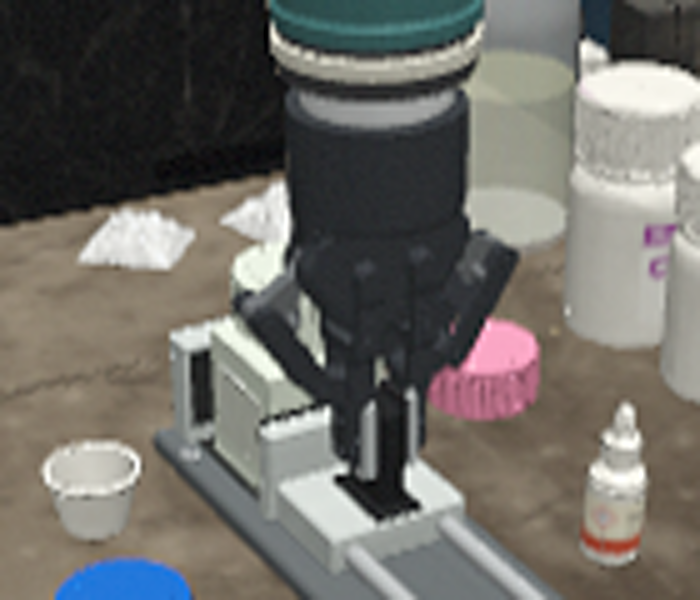

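Emit:
move_arm --increments '[{"travel": [0.004,0,0],"rotation": [0,0,0],"jaw": 0},{"travel": [0.006,0,0],"rotation": [0,0,0],"jaw": 0},{"travel": [0.008,0,0],"rotation": [0,0,0],"jaw": 0},{"travel": [0.009,0,0],"rotation": [0,0,0],"jaw": 0}]'

```text
t: 6.1
position: [0.5452, -0.0177, 0.0517]
orientation: [0.684, 0.73, -0.0, 0.007]
wrist_force: [4.0, -16.9, -15.3]
gripper_width: 0.0134
```

Emit:
move_arm --increments '[{"travel": [0.004,0,0],"rotation": [0,0,0],"jaw": 0},{"travel": [0.005,0,0],"rotation": [0,0,0],"jaw": 0}]'

```text
t: 6.35
position: [0.545, -0.0146, 0.0517]
orientation: [0.684, 0.729, -0.002, 0.009]
wrist_force: [3.6, -24.0, -17.2]
gripper_width: 0.0132
```

Run:
```python
from h import *
s=sensors.state();print(s['t'],s['position'],s['gripper_width'],s['wrist_force'],s['wrist_torque'])
crop("scene",(205,345),(130,250),5,"pics/s6.png")
```

```text
6.35 [ 0.5450151  -0.01461031  0.05167734] 0.01320095997255461 [  3.63143825 -23.97170824 -17.16820545] [-3.84257129  0.15823893  0.05347046]
```

View pics/s6.png

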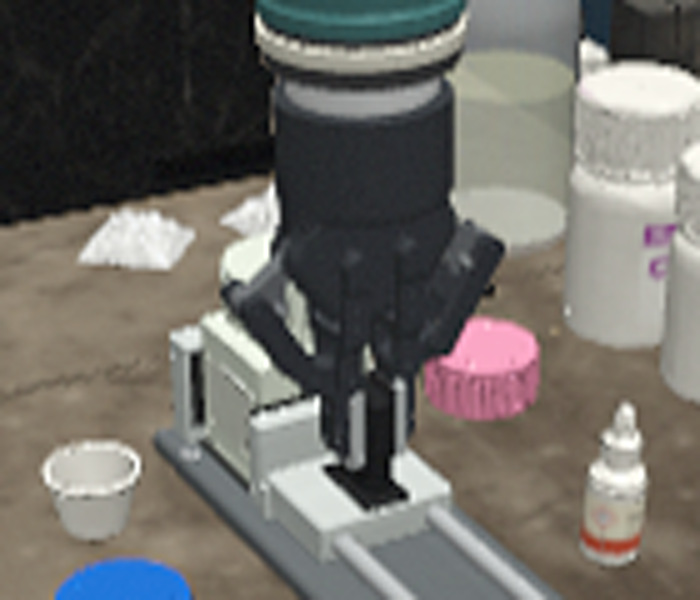

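Emit:
move_arm --increments '[{"travel": [0.004,0,0],"rotation": [0,0,0],"jaw": 0},{"travel": [0.006,0,0],"rotation": [0,0,0],"jaw": 0}]'

```text
t: 6.65
position: [0.545, -0.0142, 0.0518]
orientation: [0.685, 0.728, -0.007, 0.013]
wrist_force: [-0.2, -52.1, -14.0]
gripper_width: 0.0131
```

Emit:
move_arm --increments '[{"travel": [0.001,0,0],"rotation": [0,0,0],"jaw": 0},{"travel": [0.001,0,0],"rotation": [0,0,0],"jaw": 0}]'

```text
t: 6.9
position: [0.545, -0.0144, 0.0518]
orientation: [0.686, 0.728, -0.008, 0.014]
wrist_force: [2.7, -12.7, -15.4]
gripper_width: 0.0129
```

Run:
```python
from h import *
s=sensors.state();print(s['t'],s['position'],s['gripper_width'],s['wrist_force'],s['wrist_torque'])
crop("scene",(205,345),(130,250),5,"pics/s7.png")
```

```text
6.9 [ 0.54500532 -0.01441959  0.05176254] 0.012925994442698475 [  2.71811228 -12.73250298 -15.36105941] [-1.76884478 -0.13052765  0.21302854]
```

View pics/s7.png

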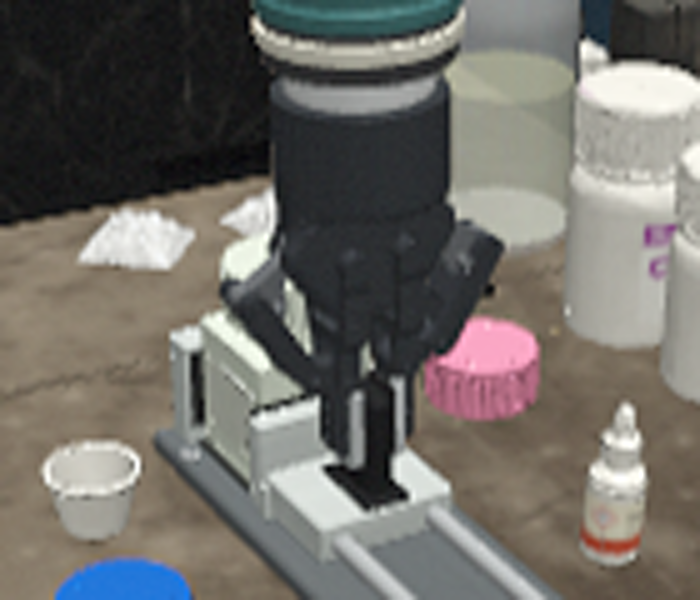

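Emit:
move_arm --increments '[{"travel": [0,0,0],"rotation": [0,0,0],"jaw": 0.15},{"travel": [0,0,0],"rotation": [0,0,0],"jaw": 0.4},{"travel": [0,0,0],"rotation": [0,0,0],"jaw": 0.5},{"travel": [0,0,-0.05],"rotation": [0,0,0],"jaw": 0.6},{"travel": [0,0,-0.1],"rotation": [0,0,0],"jaw": 0.8},{"travel": [0,0,-0.14],"rotation": [0,0,0],"jaw": 1},{"travel": [-0.1,0,-0.14],"rotation": [0,0,0],"jaw": 1},{"travel": [-0.2,0,-0.14],"rotation": [0,0,0],"jaw": 1},{"travel": [-0.2,0,-0.14],"rotation": [0,0,0],"jaw": 1},{"travel": [-0.2,0,-0.14],"rotation": [0,0,0],"jaw": 1}]'

```text
t: 8.2
position: [0.5556, -0.2131, 0.198]
orientation: [0.687, 0.727, -0.008, 0.014]
wrist_force: [-0.6, 0.8, -0.0]
gripper_width: 0.0851
```

Run:
```python
from h import *
from scipy.spatial.transform import Rotation as R
s=sensors.state();print(s['t'],s['position'],s['gripper_width'],s['wrist_force'],s['qpos'].round(3));print(R.from_quat(s['orientation']).as_matrix().round(3))
for n in("scene","top"): np.save(n+"2.npy",cams.get_image(n))
for n in("scene","top"):
  for q in("cap_center","jar_center"):
    for d in trace(n,q):
        ys,xs=np.nonzero(d["pixels"]);print(n,q,round(d["conf"],2),np.round(d["bbox"],1),xs.mean(),ys.mean())
crop("scene",(205,345),(130,250),5,"pics/s8.png",np.load("scene2.npy"))
crop("top",(180,330),(170,260),5,"pics/t8.png",np.load("top2.npy"))
```

```text
8.2 [ 0.55555479 -0.21310698  0.19800882] 0.08508468575326196 [-0.58809742  0.78598705 -0.02676747] [-0.492  0.379  0.035  1.203 -0.022  1.022]
[[-0.056  0.998  0.01 ]
 [ 0.998  0.056 -0.03 ]
 [-0.031  0.008 -0.999]]
scene cap_center 0.75 [230.9 256.5  31.5  20.6] 229.5831960461285 254.90774299835255
scene cap_center 0.73 [301.4 205.4  23.1  21.1] 300.55936675461743 203.95778364116094
scene jar_center 0.93 [262.5 209.6  33.   28.9] 258.1197478991597 206.05042016806723
top cap_center 0.67 [255.8 253.9  12.6  10.5] 253.98591549295776 253.49295774647888
top cap_center 0.64 [219.5 203.4  28.2  26.3] 218.39962121212122 203.29545454545453
top cap_center 0.62 [209.8 160.6  25.8  25.9] 210.20044052863437 161.35462555066078
top jar_center 0.74 [218.7 209.1  24.8  29.6] 220.0 215.50581395348837
```

View pics/s8.png

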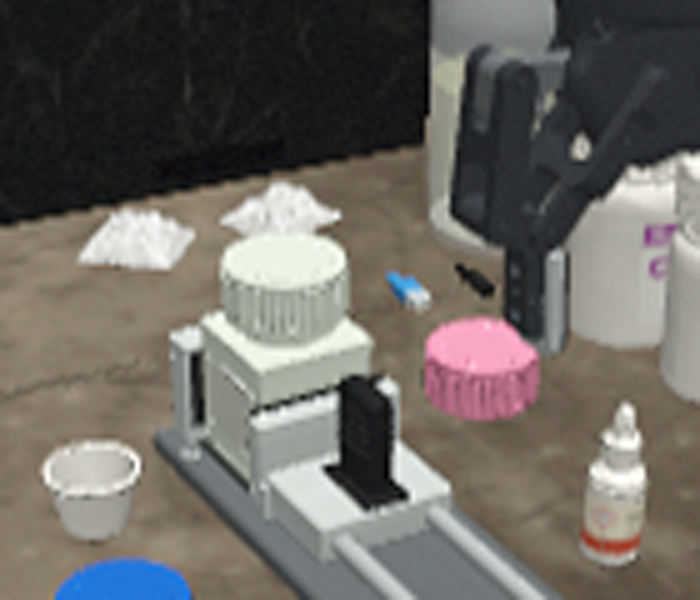

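View pics/t8.png

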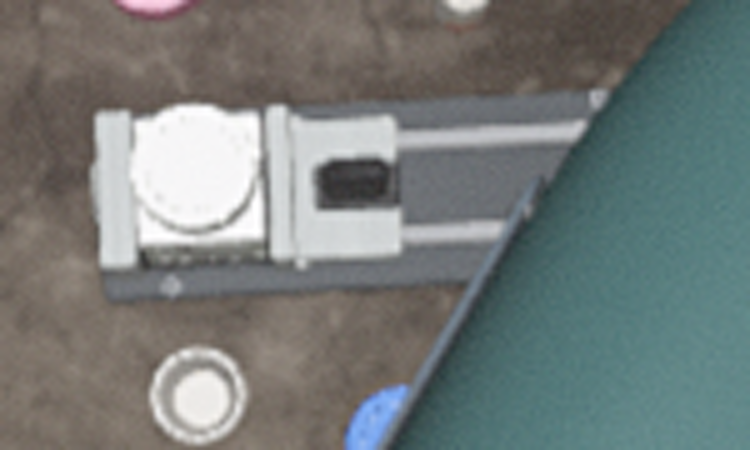

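Run:
```python
from h import *
for n,c0 in(("scene",(205,130)),("top",(180,170))):
    im=np.load(n+"2.npy")
for n,uv in(("scene",(205+285/5-.4,130+263/5-.4)),("top",(180+196/5-.4,170+166/5-.4))):print(n,back(n,uv,.116))
# overlay candidate circles
for n,c,r in(("scene",(235,305),(160,220)),("top",(195,255),(180,230))):
    a=np.linspace(0,2*np.pi,60);D=[]
    for x,y,col in((.5375,.0565,(0,0,255)),(.5395,.059,(0,200,0))):
        for z in(.116,.088):D.append((proj(n,np.c_[x+.029*np.cos(a),y+.029*np.sin(a),0*a+z]),col))
    crop(n,c,r,10,f"pics/c_{n}.png",np.load(n+"2.npy"),D)
```

```text
scene [0.53829575 0.05830715 0.116     ]
top [0.53837388 0.05926823 0.116     ]
```

View pics/c_scene.png

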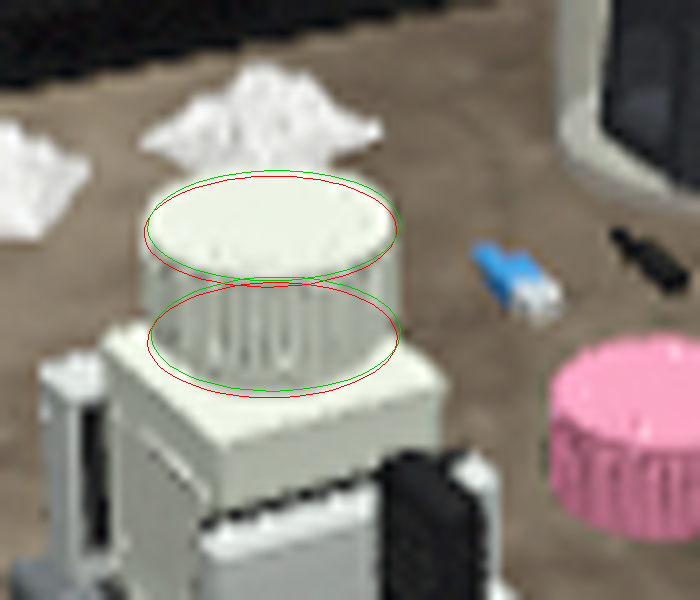

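View pics/c_top.png

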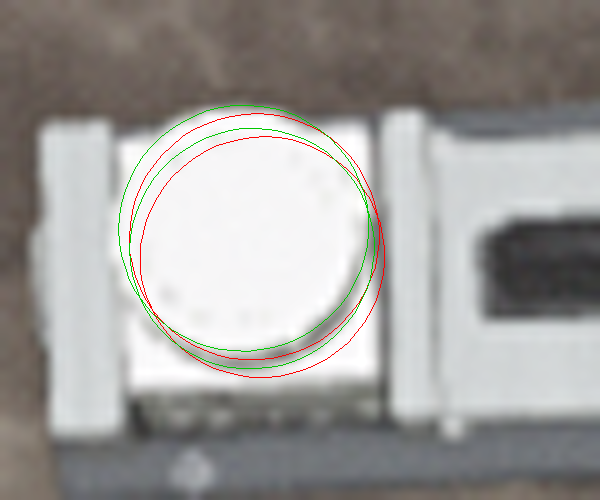

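```bash
cat > rel.py <<'E'
from h import *
from scipy.spatial.transform import Rotation as R
def rel(tgt,yaw):
    s=sensors.state();A=R.from_quat(s['orientation']).as_matrix();a=np.radians(yaw)
    y=np.array([np.cos(a),np.sin(a),0]);z=np.array([0,0,-1.]);B=np.c_[np.cross(y,z),y,z]
    return (A.T@(np.array(tgt)-s['position'])).round(4),np.degrees(R.from_matrix(A.T@B).as_rotvec()).round(2)
E
python3 - <<'E'
from rel import *
print(rel((.5385,.059,.20),3.8));print(rel((.5385,.059,.15),3.8))
E
```

```text
(array([ 0.2676, -0.0007, -0.0101]), array([ 0.43,  1.73, -0.3 ]))
(array([ 0.2692, -0.0011,  0.0399]), array([ 0.43,  1.73, -0.3 ]))
```

Emit:
move_arm --increments '[{"travel": [0.14,0,-0.01],"rotation": [0.43,1.73,-0.3],"jaw": 1},{"travel": [0.2,0,-0.01],"rotation": [0.43,1.73,-0.3],"jaw": 1},{"travel": [0.2676,-0.0007,-0.01],"rotation": [0.43,1.73,-0.3],"jaw": 1},{"travel": [0.2676,-0.0007,-0.01],"rotation": [0.43,1.73,-0.3],"jaw": 1},{"travel": [0.2676,-0.0007,-0.01],"rotation": [0.43,1.73,-0.3],"jaw": 1},{"travel": [0.2676,-0.0007,-0.01],"rotation": [0.43,1.73,-0.3],"jaw": 1},{"travel": [0.2676,-0.0007,-0.01],"rotation": [0.43,1.73,-0.3],"jaw": 1},{"travel": [0.2676,-0.0007,-0.01],"rotation": [0.43,1.73,-0.3],"jaw": 1}]'

```text
t: 9.5
position: [0.5387, 0.0579, 0.1999]
orientation: [0.684, 0.73, -0.0, 0.0]
wrist_force: [-0.3, -1.3, 0.9]
gripper_width: 0.0854
```

Run:
```python
from rel import *
s=sensors.state();print(s['position'],s['qpos'].round(3))
print(rel((.5385,.059,.13),3.8));print(rel((.5385,.059,.083),3.8))
crop("scene",(205,345),(100,220),5,"pics/s9.png")
```

```text
[0.5386916  0.0578883  0.19987594] [-0.043  0.303 -0.077  1.191 -0.     1.463]
(array([ 0.0011, -0.0001,  0.0699]), array([-0.  ,  0.  , -0.09]))
(array([ 1.100e-03, -1.000e-04,  1.169e-01]), array([-0.  ,  0.  , -0.09]))
```

View pics/s9.png

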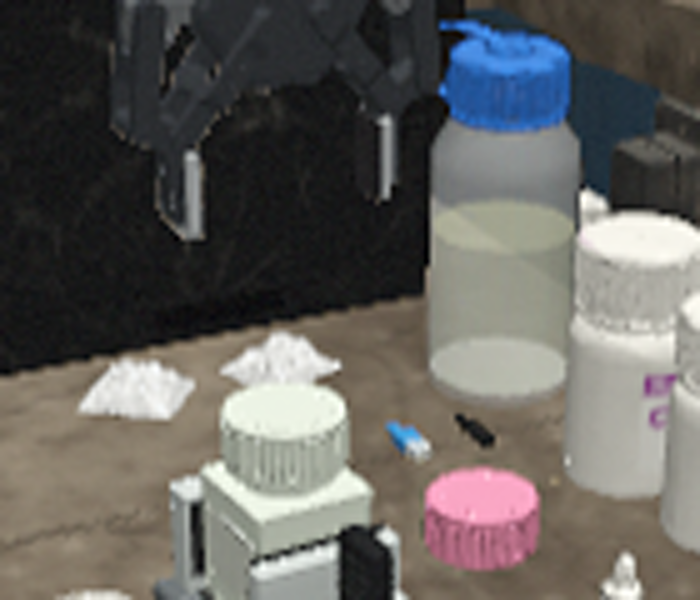

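Emit:
move_arm --increments '[{"travel": [0.001,0,0.05],"rotation": [0,0,0],"jaw": 1},{"travel": [0.001,0,0.09],"rotation": [0,0,0],"jaw": 1},{"travel": [0.001,0,0.117],"rotation": [0,0,0],"jaw": 1},{"travel": [0.001,0,0.117],"rotation": [0,0,0],"jaw": 1}]'

```text
t: 10.05
position: [0.5375, 0.0583, 0.0816]
orientation: [0.684, 0.729, -0.001, -0.001]
wrist_force: [-0.2, 0.7, 0.0]
gripper_width: 0.0852
```

Run:
```python
from rel import *
s=sensors.state();print(s['position'],s['wrist_force'])
crop("scene",(205,345),(130,250),5,"pics/s10.png")
```

```text
[0.53754597 0.05832113 0.08155531] [-0.20852207  0.69168693  0.0294818 ]
```

View pics/s10.png

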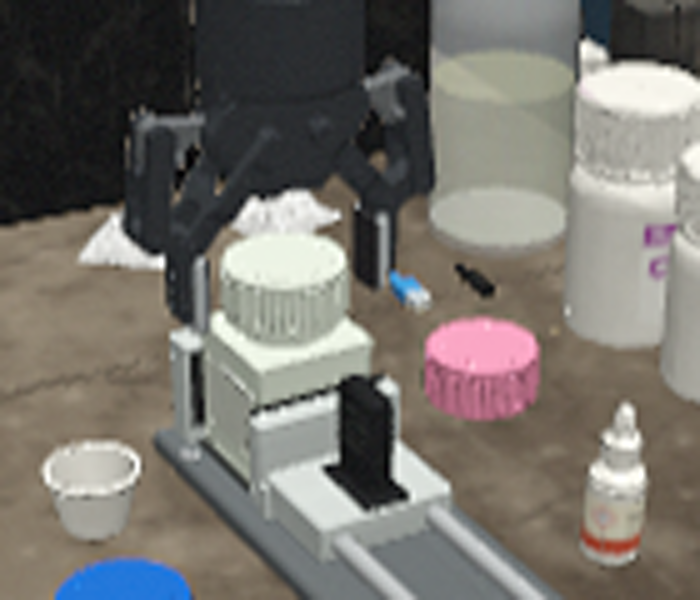

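Fingers straddle the cap (tips near scene px (246,195) and (281,187); cap centre (262,183)). Closing gently first to centre.

Emit:
move_arm --increments '[{"travel": [0.0005,0.001,0],"rotation": [0,0,0],"jaw": 0.75},{"travel": [0.0005,0.001,0],"rotation": [0,0,0],"jaw": 0.6},{"travel": [0.0005,0.001,0],"rotation": [0,0,0],"jaw": 0.5},{"travel": [0.0005,0.001,0],"rotation": [0,0,0],"jaw": 0.5},{"travel": [0.0005,0.001,0],"rotation": [0,0,0],"jaw": 0.5}]' --newtons 25

```text
t: 10.72
position: [0.5403, 0.0588, 0.0843]
orientation: [0.684, 0.729, 0.0, 0.001]
wrist_force: [-0.7, -1.8, 6.4]
gripper_width: 0.0568
```

Run:
```python
from rel import *
s=sensors.state();print(s['position'],s['wrist_force'],s['wrist_torque'],s['gripper_width'],s['qpos'].round(3))
print(rel((.5385,.059,.083),3.8))
```

```text
[0.54030381 0.05879177 0.08430129] [-0.6753073  -1.76726927  6.38885218] [-0.16892931  0.13105388  0.02163485] 0.056779927919076684 [-0.041  0.38  -0.291  0.898 -0.     1.465]
(array([ 0.0003, -0.0018,  0.0013]), array([ 0.08,  0.03, -0.14]))
```

Emit:
move_arm --increments '[{"travel": [0,0,0],"rotation": [0,0,0],"jaw": 0.4},{"travel": [0,0,0],"rotation": [0,0,0],"jaw": 0.4},{"travel": [0,0,0],"rotation": [0,0,-5],"jaw": 0.4},{"travel": [0,0,0],"rotation": [0,0,-10],"jaw": 0.4},{"travel": [0,0,0],"rotation": [0,0,-15],"jaw": 0.4},{"travel": [0,0,0],"rotation": [0,0,-20],"jaw": 0.4}]' --newtons 90

```text
t: 11.48
position: [0.5417, 0.0587, 0.0856]
orientation: [0.546, 0.838, 0.001, 0.002]
wrist_force: [2.5, -0.0, 11.5]
gripper_width: 0.0555
```

Run:
```python
from rel import *
s=sensors.state();print(s['position'],s['wrist_force'],s['wrist_torque'],s['gripper_width'],s['qpos'].round(3))
print(rel((.5403,.059,.084),3.8))
crop("scene",(205,345),(130,250),5,"pics/s11.png")
```

```text
[0.54171207 0.05873147 0.08559491] [ 2.52751973 -0.01561583 11.46521204] [ 0.10396083 -0.2312573  -0.44627755] 0.05554508671294026 [-0.041  0.379 -0.289  0.898 -0.     1.114]
(array([ 0.0008, -0.0012,  0.0016]), array([ 0.26,  0.09, 20.  ]))
```

View pics/s11.png

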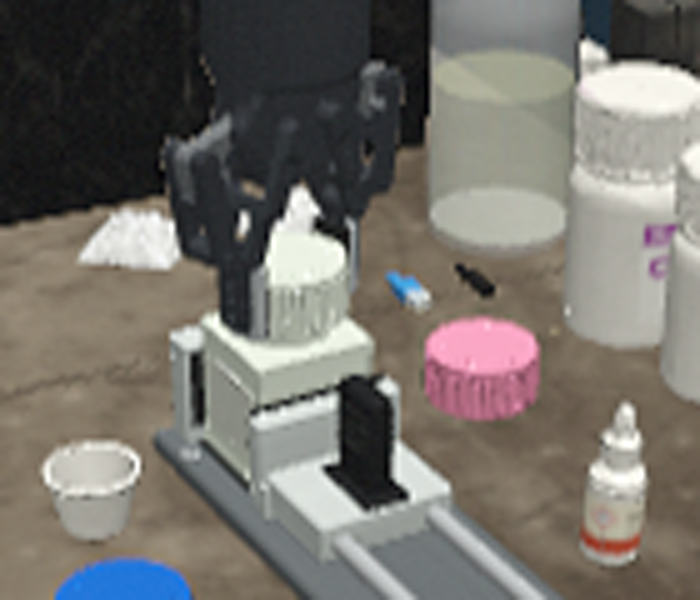

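Emit:
move_arm --increments '[{"travel": [0,0,0],"rotation": [0,0,-5],"jaw": 0.4},{"travel": [0,0,0],"rotation": [0,0,-10],"jaw": 0.4},{"travel": [0,0,0],"rotation": [0,0,-15],"jaw": 0.4},{"travel": [0,0,0],"rotation": [0,0,-20],"jaw": 0.4},{"travel": [0,0,0],"rotation": [0,0,-25],"jaw": 0.4},{"travel": [0,0,0],"rotation": [0,0,-30],"jaw": 0.4}]'

```text
t: 12.28
position: [0.5433, 0.0597, 0.0867]
orientation: [0.307, 0.952, 0.002, 0.004]
wrist_force: [4.4, 9.5, 6.3]
gripper_width: 0.0551
```

Run:
```python
from rel import *
s=sensors.state();print(s['position'],s['wrist_force'],s['wrist_torque'],s['gripper_width'],s['qpos'].round(3))
print(rel((.5403,.059,.084),3.8))
```

```text
[0.54329387 0.05965824 0.08667132] [4.41738504 9.48203597 6.2535598 ] [ 1.73888878 -0.76006131 -0.26801182] 0.05508349978462969 [-0.041  0.379 -0.287  0.897  0.002  0.583]
(array([ 0.0021, -0.0023,  0.0026]), array([ 0.48,  0.14, 50.46]))
```

Emit:
move_arm --increments '[{"travel": [0.0003,0.0003,0],"rotation": [0,0,-5],"jaw": 0.4},{"travel": [0.0005,0.0006,0],"rotation": [0,0,-10],"jaw": 0.4},{"travel": [0.0008,0.0009,0],"rotation": [0,0,-15],"jaw": 0.4},{"travel": [0.001,0.0012,0],"rotation": [0,0,-20],"jaw": 0.4},{"travel": [0.0012,0.0014,0],"rotation": [0,0,-25],"jaw": 0.4},{"travel": [0.0012,0.0014,0],"rotation": [0,0,-27],"jaw": 0.4}]'

```text
t: 13.02
position: [0.5435, 0.0616, 0.0869]
orientation: [0.076, 0.997, 0.001, 0.004]
wrist_force: [1.1, 0.8, 0.0]
gripper_width: 0.0555
```

Run:
```python
from rel import *
s=sensors.state();print(s['position'],s['wrist_force'],s['wrist_torque'],s['gripper_width'],s['qpos'].round(3))
print(rel((.5403,.059,.084),3.8))
crop("scene",(205,345),(130,250),5,"pics/s12.png")
```

```text
[0.54348232 0.06157196 0.0869229 ] [1.09738718 0.75372206 0.03172417] [ 0.18804472 -0.2270859   0.01069886] 0.05549622898098745 [-0.037  0.378 -0.287  0.897  0.002  0.114]
(array([ 0.0028, -0.003 ,  0.0029]), array([ 0.49,  0.28, 77.52]))
```

View pics/s12.png

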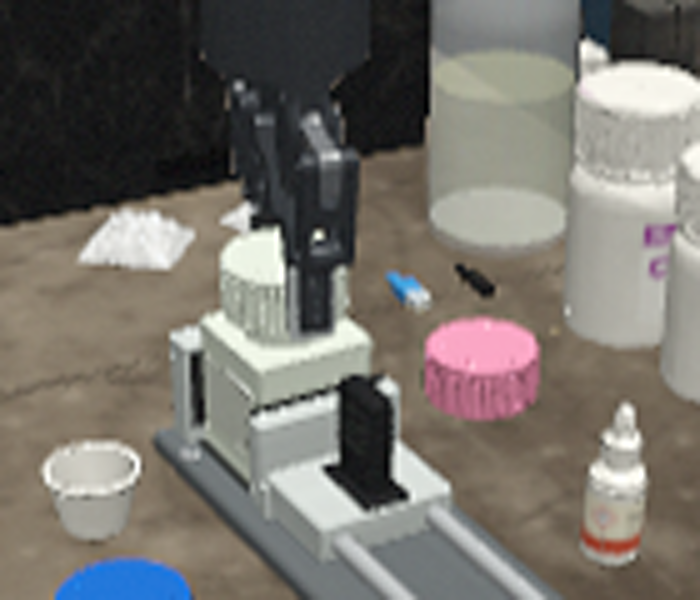

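Emit:
move_arm --increments '[{"travel": [0,0,-0.003],"rotation": [0,0,0],"jaw": 0.4},{"travel": [0,0,-0.006],"rotation": [0,0,0],"jaw": 0.4},{"travel": [0,0,-0.008],"rotation": [0,0,0],"jaw": 0.4}]'

```text
t: 13.45
position: [0.5434, 0.0616, 0.0952]
orientation: [0.075, 0.997, 0.001, 0.004]
wrist_force: [0.1, 0.2, -0.2]
gripper_width: 0.0553
```

Run:
```python
from rel import *
s=sensors.state();print(s['position'],s['wrist_force'],s['wrist_torque'],s['gripper_width'],s['qpos'].round(3))
crop("scene",(205,345),(130,250),5,"pics/s13.png")
```

```text
[0.54341911 0.06155547 0.09519313] [ 0.08707509  0.19293975 -0.16843425] [ 0.09987173  0.03985583 -0.01206252] 0.05531485564135031 [-0.037  0.371 -0.273  0.918  0.002  0.113]
```

View pics/s13.png

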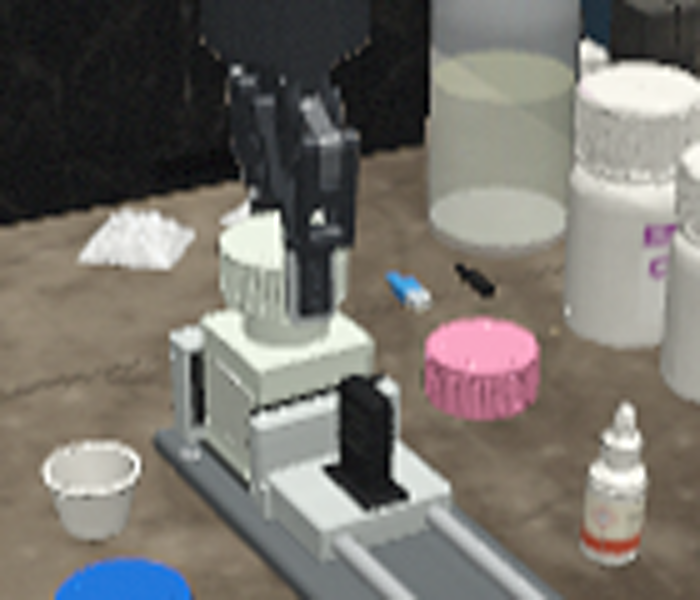

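Emit:
move_arm --increments '[{"travel": [0,0,-0.006],"rotation": [0,0,0],"jaw": 0.4},{"travel": [0,0,-0.012],"rotation": [0,0,0],"jaw": 0.4},{"travel": [0,0,-0.018],"rotation": [0,0,0],"jaw": 0.4},{"travel": [0,0,-0.024],"rotation": [0,0,0],"jaw": 0.4},{"travel": [0,0,-0.028],"rotation": [0,0,0],"jaw": 0.4},{"travel": [0,0,-0.028],"rotation": [0,0,0],"jaw": 0.4},{"travel": [0,0,-0.028],"rotation": [0,0,0],"jaw": 0.4}]'

```text
t: 14.38
position: [0.5431, 0.0615, 0.1232]
orientation: [0.075, 0.997, 0.001, 0.004]
wrist_force: [0.1, -0.8, -0.5]
gripper_width: 0.0552
```

Run:
```python
from rel import *
s=sensors.state();print(s['t'],s['position'],s['wrist_force'],s['gripper_width']);A=R.from_quat(s['orientation']).as_matrix();print(A.round(4))
yaw=np.degrees(np.arctan2(A[1,1],A[0,1]));print(rel(s['position'],yaw))
im=cams.get_image("scene");np.save("sf.npy",im)
a=np.linspace(0,2*np.pi,60);D=[]
for z,rr,x,y in((.154,.029,.540,.061),(.126,.029,.540,.061),(.111,.0205,.540,.060)):D.append((proj("scene",np.c_[x+rr*np.cos(a),y+rr*np.sin(a),0*a+z]),(0,0,255)))
crop("scene",(230,300),(140,210),8,"pics/f0.png",im);crop("scene",(230,300),(140,210),8,"pics/f1.png",im,D)
cv2.imwrite("pics/f2.png",cv2.resize(np.hstack([cv2.imread("pics/f0.png"),cv2.imread("pics/f1.png")]),(800,400)))
```

```text
14.375 [0.54309475 0.06148486 0.1231989 ] [ 0.12787689 -0.8236585  -0.4553031 ] 0.05518580715075471
[[-0.9886  0.1502  0.0089]
 [ 0.1503  0.9886  0.002 ]
 [-0.0085  0.0033 -1.    ]]
(array([0., 0., 0.]), array([ 0.19,  0.49, -0.  ]))
```

View pics/f2.png

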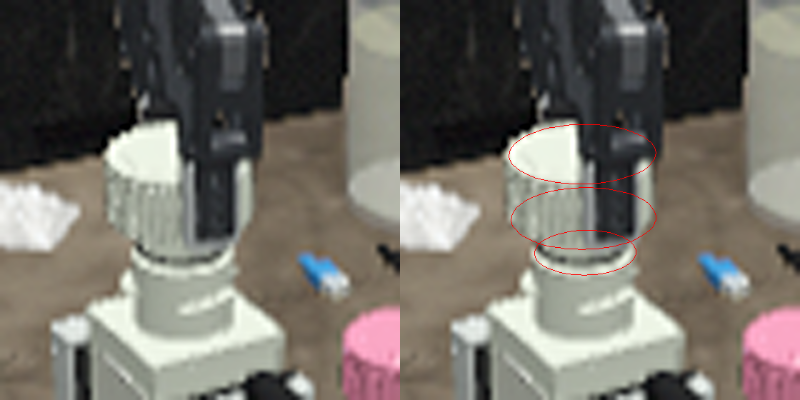

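Run:
```python
from h import *
a=np.load("scene2.npy");b=np.load("sf.npy")
up=8
A=cv2.cvtColor(cv2.resize(a,None,fx=up,fy=up,interpolation=cv2.INTER_CUBIC),6);B=cv2.cvtColor(cv2.resize(b,None,fx=up,fy=up,interpolation=cv2.INTER_CUBIC),6)
for (x0,x1,y0,y1) in((246,260,174,202),(246,262,174,188),(246,262,186,200)):
    T=A[y0*up:y1*up,x0*up:x1*up]
    r=cv2.matchTemplate(B[135*up:210*up,235*up:275*up],T,cv2.TM_CCOEFF_NORMED);_,v,_,l=cv2.minMaxLoc(r)
    print(v,l[0]/up+235-x0,l[1]/up+135-y0)
c=np.array([.5395,.0600])
for z in(.116,.088):
    for d in(.034,.036,.038,.040,.042):
        print(z,d,(proj("scene",[*c,z+d])-proj("scene",[*c,z])).round(2))
x=crop("scene",(240,290),(155,200),16,"pics/g.png",b)
```

```text
0.5466207265853882 -0.875 -14.375
0.7393967509269714 -1.125 -14.75
0.726038932800293 1.75 0.75
0.116 0.034 [[ -0.26 -13.56]]
0.116 0.036 [[ -0.27 -14.37]]
0.116 0.038 [[ -0.29 -15.18]]
0.116 0.04 [[ -0.3 -16. ]]
0.116 0.042 [[ -0.32 -16.82]]
0.088 0.034 [[ -0.25 -13.19]]
0.088 0.036 [[ -0.27 -13.98]]
0.088 0.038 [[ -0.28 -14.77]]
0.088 0.04 [[ -0.3  -15.56]]
0.088 0.042 [[ -0.31 -16.35]]
```

View pics/g.png

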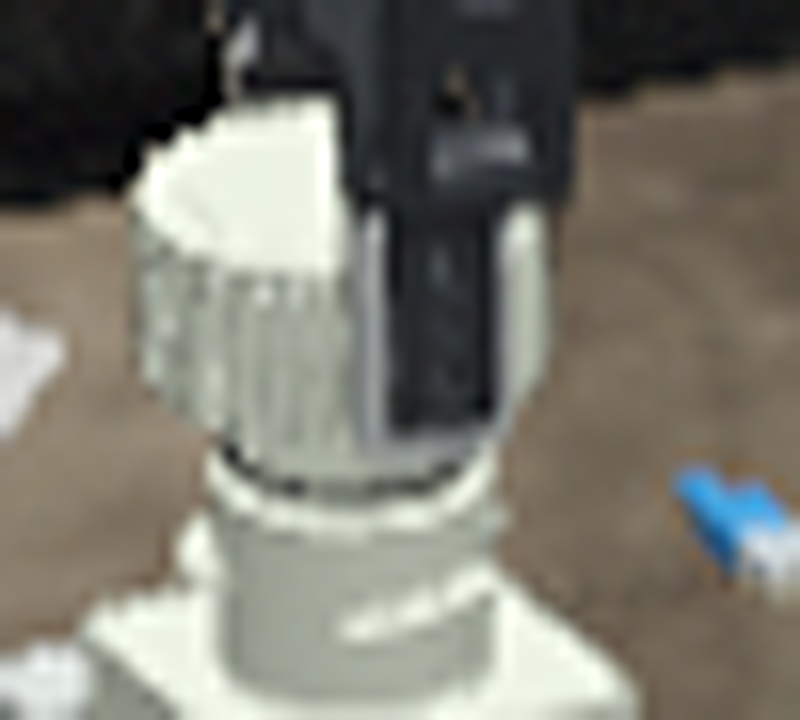

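Emit:
move_arm --increments '[{"travel": [0,0,-0.0012],"rotation": [0.19,0.49,0],"jaw": 0.4},{"travel": [0,0,-0.0012],"rotation": [0.19,0.49,0],"jaw": 0.4},{"travel": [0,0,-0.0012],"rotation": [0.19,0.49,0],"jaw": 0.4},{"travel": [0,0,-0.0012],"rotation": [0.19,0.49,0],"jaw": 0.4}]'

```text
t: 14.92
position: [0.543, 0.0615, 0.1243]
orientation: [0.075, 0.997, -0.0, -0.0]
wrist_force: [0.7, -0.4, 0.2]
gripper_width: 0.0551
```

Run:
```python
from h import *
s=sensors.state();print(s['t'],s['position'],s['orientation'].round(4),s['wrist_force'],s['gripper_width'],abs(s['joint_velocities']).max())
im=cams.get_image("scene");cv2.imwrite("pics/end.png",im)
crop("scene",(205,345),(130,250),5,"pics/end2.png",im)
```

```text
14.925 [0.54301004 0.06149518 0.12431723] [ 7.530e-02  9.972e-01 -0.000e+00 -1.000e-04] [ 0.65229709 -0.42601658  0.20930986] 0.05511197801108857 0.0010790170494756474
```

View pics/end2.png

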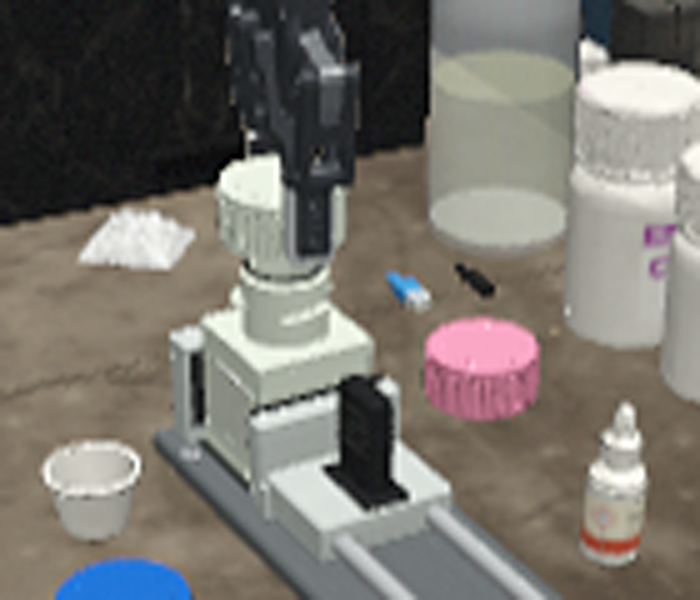

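View pics/end.png

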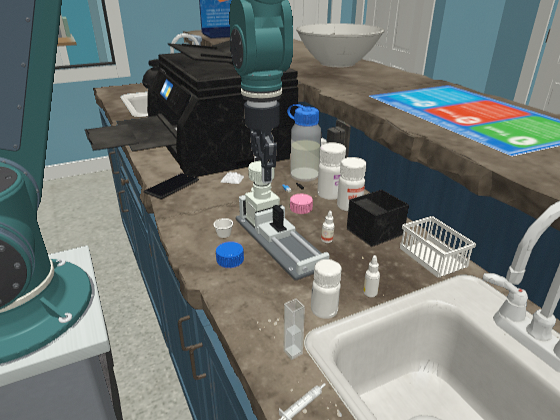

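The cap is held level at scene px (262,168), over the neck at (262,190). The jar is square between the jaws, and the scoop, droppers, small jar and coloured caps stand where they were.

```bash
python3 -c "
from cell import ticket
print(ticket.finish_job())"
```

```text
the job is handed in; nothing more can be done
None
```

The cap is off and held level above the jar's mouth, and the job is handed in after about 15 s of the 58 s allowed.

**What I did:**
- **Clamp:** I gripped the black tab and slid the jaw about 52 mm, until the force rose to 52 N with no further travel. The jar then sat square between the jaws.
- **Cap:** I gripped the cap at 90 N and turned it counter-clockwise about 77°. The torque was 0.45 N m at first and had fallen to about zero by the end.
- **Lift:** It came straight up with no noticeable force, and I corrected a 0.5° tilt of the tool before handing in.

**Last checks:**
- **Pose:** The tool is level and still, with the wrist force under 1 N.
- **Jar and surroundings:** The jar is still flush in the clamp, and the things round it look untouched in the scene picture.

**Checks that disagreed:**
- **Clearance:** Image matching and the arm's own travel put the skirt about 15 mm above the rim. Reading the rim edge in the picture suggested 2 to 3 mm less.
- **Jaw start:** My clamp fit placed the jaw about 2 cm forward of fully open at the start. I therefore judged the squeeze by force and picture, not by the expected 75 mm of travel.

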